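Unlock the lipstick organizer with its key

TASK

Unlock the slide-out lipstick organizer: take the steel key with the flat squared bow out of its porcelain stand, line its blade up with the slot of the organizer's lock, press it fully home until its collar rests on the lock, and with the key turn the lock a quarter turn clockwise (seen from above), so that the latch tongue swings clear of the tray front. Leave the key standing in the lock, let go of it, and leave the ball-topped stopper in its own stand.

Things in the scene. Friction and masses are not known exactly. Their poses are not given: they have to be found in the camera images.
- key_bow (a point): Centre of the flat bow of the steel key upright in a white stand; bow 36 mm wide (x), 12 thick (y: pinch), 40 tall (z up). Point is 62 mm above the counter. Below it: 26 mm to top of a 44 mm wide, 6 thick collar that rests on the stand (52 square, 30 high, fixed); then blade 22 (x) by 7 (y), 24 long, its tip 56 mm below. Same either way round. 0.1-0.2 kg. Key and stopper stands may be swapped.
- slot (a point): Centre of the lock slot's mouth, on the vertical turning axis, 38 mm above the counter. Slot 30 mm along x, 14 along y, 28 deep, 3 mm chamfer, in a steel plug 52 mm wide in a fixed housing 64 wide, 34 high, at the acrylic organizer's front left corner (its four silver tubes reach 81 mm high). Frame turns with the plug. Key home: collar on plug, bow centre 32 mm above this point.
- latch (a joint): Turn of the lock plug, rad: 0 locked, steel tongue (58 mm from axis to tip, along slot -y, top level with the plug) across the tray front; grows clockwise from above to a stop at 1.57; starts at 0 to 0.2. Friction 0.08 N m, no spring: stays where left. The blade may have 0.33 rad of play before it turns the plug. Tongue is clear above 1.0.
- stopper_ball (a point): Centre of the 36 mm ball on top of a loose steel bottle stopper, a bystander in the second, equal white square stand, 62 mm above the counter; its collar is like the key's. Leave it alone.
Mind the look-alikes: they are no part of the job. What is shaped like the part that bears key_bow but blue or purple is not meant.

How it is judged:
By the outcome, as a careful person would: the job done as asked, in the order asked, and still so for the second after the job is handed in, with the robot touching nothing.
It also fails if it takes over 43 s, if anything falls off the work surface, if the arm or the gripper's body presses on something with over 40 N, if the wrist force passes 120 N, or if a joint passes its speed limit or range.

ROBOT

A 6-joint arm with a two-finger parallel gripper is mounted at the origin on the work surface. World frame = base frame: x ahead of the robot, y to its left, z up, the work surface at z = 0. Lengths are in m, angles in rad, forces in N, time in s.
With the tool pointing down it reaches from about 0.275 to 1 m from the base axis. Payload 8.4 kg.
Tool frame: the origin (TCP) lies midway between the tips of the shut fingers; the grasp point (between the pads) lies 19 mm behind it; z points along the fingers, y is the line along which they close (so a half turn about z gives the same grasp; the last joint's range is limited). The gripper opens to 85 mm and grips with 20 to 120 N. Pads are 22 mm wide; open, the fingers measure 114 mm over their backs; the gripper's body (76 mm by 85 mm) begins 54 mm behind the grasp point. The pads swing forward as they close: fully open they stand 13 mm farther back than shut.
Start: joints at [1.183, 0.353, 1.633, -0, 1.155, -0.002], TCP at [0.235, 0.579, 0.231] pointing down, gripper open.
Joint ranges: [-2.63, 2.63], [-0.92, 2.1], [0.06, 2.66], [-1.3, 4.44], [0, 2.69], [-3.02, 3.02]. Speed limits (rad/s): [2.22, 2.22, 2.79, 3.14, 3.14, 3.14].

INTERFACE

Orientations are given as a rotation vector (axis times angle).
In Python, from rig import r gives the robot as it stands.
- The arm moves only by the shell command python3 -m handwheel 'ROWS' [OPENING] [FORCE]. ROWS is JSON, one flat list of numbers, 6 for each row, row after row: the shift along the tool's x, y, z in mm, then the turn, a rotation vector about the tool's x, y, z in rad. In form: [dx, dy, dz, rx, ry, rz, dx, dy, dz, rx, ry, rz, ...]. A call has 1 to 5 rows; each row shifts and turns the commanded pose from where the row before left it, along the tool's axes as they then stand; what a row does not reach is not made up. A row lasts 1/8 s, in which the tool goes at most 62.5 mm and 10.7 degrees, less where a joint would pass 70% of its speed; a pose out of reach is approached as far as the arm can. A call with a gripper value outside its range is refused whole. OPENING is the gripper command: -1 is fully open, 1 is shut, values between are in proportion, set as the call begins (- or left out, the last holds). The fingers move at their own pace and stop on an object; FORCE is the grip in N (left out, the last holds). Time passes only in rows, so rows that do not move let the fingers close. It gives the time, the measured TCP pose, the force, the opening and the grip force at its end, in the units of the state.
- r.read_state(): the state, without advancing time (a new reading comes with each control period).
- r.snapshot(name): name is "scene" or "top" or "wrist"; returns a dict with "frame" (480x640x3 uint8, red, green, blue), "depth" (480x640 float32, m along the optical axis (not along the pixel's ray), 0 where there is no reading), "intrinsics" (3x3 intrinsics, pixels), "k1" (the pictures are not rectified: a ray, as slopes to the right and down, at radius r is drawn at 1 + k1 r^2 times it, then the intrinsics apply), "T" (4x4, takes a point from camera to world coordinates). Camera axes: x right, y up, looking along -z (the intrinsics and any distortion apply to the point x, -y, -z); pixel columns grow to the right and rows downward; lengths in m; the calibration is good to about 2 mm. A picture is of the moment at which its call begins.
- r.finish_job(): hands the job in; it is judged then, once.
Trained networks look in a picture, given as the dict that the camera call returned (one of the last four; its "shot" number tells which), for a name from the list of things; names that differ only in an ending like _2 or _b are one class to them, and where a whole thing is asked for, a point or a joint stands for the part that bears it (a point fixed in the world has none). Each returns a list of dicts, best first, with "score" (0 to 1); they miss things now and then, are a little off and sometimes report something else, mostly with a low value. They report only what shows in the picture. A call takes as long as a camera call. They do not tell look-alikes from the thing itself.
- r.search_frame(thing, picture): "at" ([column, row] in pixels, amid what is visible of it).
- r.outline_of(thing, picture): "mask" (480x640 bool, what is visible of it) and "at" ([column, row] in pixels, amid what is visible of it).
- r.pinpoint(thing, picture): "at" ([column, row] in pixels: a listed point, or the origin of a listed thing).
The state is a dict: "time": time; "q": joint angles; "joint_vel": joint speeds; "tau": joint torques, N m; "eef_pos": TCP position; "eef_rot": TCP orientation; "force": force on the tool from outside, world axes, zero at the start; "moment": the same for the moment, N m; "finger_gap": finger opening in m; "finger_force": force on a finger pad.
Only numpy, scipy, OpenCV 4.12 (cv2) and the standard library are available. Lean on these libraries where they do the work, as an engineer would, in place of code of your own. Each camera call takes 0.05 s, during which the arm holds its last target. There are 200 camera calls.

## Working session

There is one attempt and no reset: what is moved stays moved. The work goes in short steps, Python scripts to look and compute and a shell command to move; the robot and the scene stay as the last step left them, time stands still between calls to the robot, and variables do not carry over. Pictures are saved under pics/ and viewed, at most 10 in all, crops included, and the job is handed in when it is done.

```bash
mkdir -p pics; cat > h.py <<'E'
import numpy as np, cv2
from rig import r
def ray(p,uv):
    K=p["intrinsics"];x=(uv[0]-K[0][2])/K[0][0];y=(uv[1]-K[1][2])/K[1][1]
    a,b=x,y
    for _ in range(20):
        s=1+p["k1"]*(a*a+b*b);a,b=x/s,y/s
    return np.array([a,-b,-1.])
def atz(p,uv,z):
    T=np.array(p["T"]);d=T[:3,:3]@ray(p,uv);return T[:3,3]+d*(z-T[2,3])/d[2]
def atd(p,uv):
    T=np.array(p["T"]);d=p["depth"][int(round(uv[1])),int(round(uv[0]))];return T[:3,:3]@(ray(p,uv)*d)+T[:3,3]
def save(p,n): cv2.imwrite("pics/"+n,cv2.cvtColor(p["frame"],cv2.COLOR_RGB2BGR))
E
python3 - <<'E'
from h import *
np.set_printoptions(precision=4,suppress=True)
for c in ("top","scene"):
    p=r.snapshot(c);save(p,c+"1.png");print(c,np.array(p["T"])[:3,3])
    for t,z in (("key_bow",.062),("slot",.038),("stopper_ball",.062)):
        for d in r.pinpoint(t,p)[:4]: print(t,d["score"],d["at"],atz(p,d["at"],z),atd(p,d["at"]))
s=r.read_state();print(s["eef_pos"],s["eef_rot"],s["time"],s["finger_gap"])
E
```

```text
top [0.4225 0.0752 0.7252]
key_bow 0.91 [181.0, 225.2] [0.572  0.2794 0.062 ] [0.5689 0.2752 0.0758]
key_bow 0.74 [308.8, 159.9] [0.6753 0.0989 0.062 ] [0.6715 0.0985 0.0721]
key_bow 0.7 [224.3, 155.6] [0.679  0.2241 0.062 ] [0.675  0.2218 0.0725]
key_bow 0.67 [260.2, 201.3] [0.6102 0.1675 0.062 ] [0.6044 0.1647 0.0823]
slot 0.63 [436.0, 255.9] [ 0.5399 -0.0919  0.038 ] [ 0.5446 -0.0987  0.0102]
stopper_ball 0.92 [263.6, 293.2] [0.4776 0.1563 0.062 ] [0.4761 0.1542 0.0796]
stopper_ball 0.2 [438.9, 256.3] [ 0.5353 -0.0902  0.062 ] [ 0.5398 -0.0969  0.0353]
scene [ 1.1358 -0.0559  0.4474]
key_bow 0.91 [365.6, 321.3] [0.6823 0.0937 0.062 ] [0.6844 0.093  0.0638]
key_bow 0.79 [468.1, 253.5] [0.5777 0.2682 0.062 ] [0.5856 0.2636 0.0674]
key_bow 0.74 [407.1, 273.3] [0.6031 0.1719 0.062 ] [0.6247 0.1626 0.0776]
slot 0.63 [197.9, 287.7] [ 0.5393 -0.0883  0.038 ] [ 0.5251 -0.089   0.0282]
stopper_ball 0.81 [368.5, 227.5] [0.4788 0.1589 0.062 ] [0.4908 0.155  0.069 ]
[0.2352 0.579  0.2312] [-0.6023 -3.0833  0.0004] 0.4 0.08555697140261552
```

View pics/top1.png

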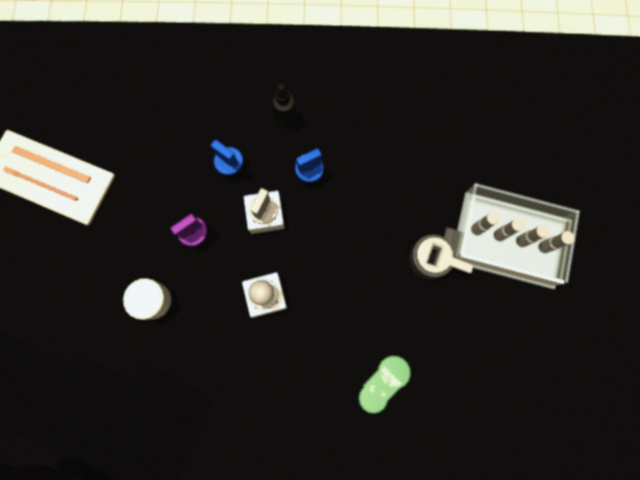

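View pics/scene1.png

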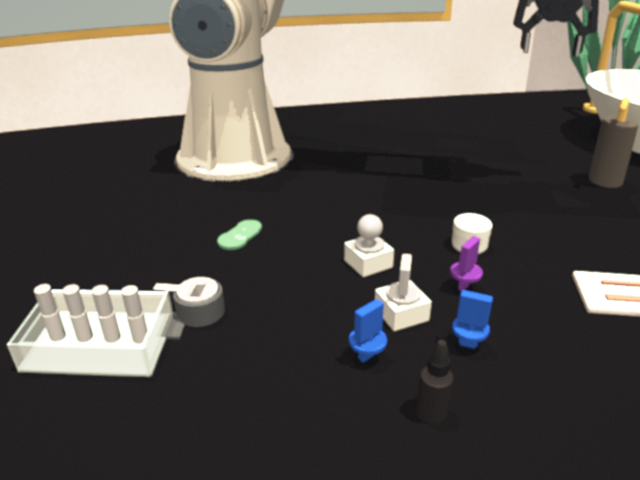

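The top view shows the steel key at about (262,207) in the upper stand and the stopper at (263,293). The lock is at (434,256), its tongue pointing right across the tray. The blue and purple look-alikes stand apart from the steel key. Next I'll move the wrist camera over the key.

```bash
cat >> h.py <<'E'
from scipy.spatial.transform import Rotation as R
def rel(pos,yaw=None):
    """tool-frame shift (mm) and turn to reach pos with tool y along world angle yaw, pointing down"""
    s=r.read_state();A=R.from_rotvec(s["eef_rot"]);p=np.array(s["eef_pos"])
    print("shift",np.round(A.inv().apply(np.array(pos)-p)*1000,1),"tool y ang",np.arctan2(*A.as_matrix()[[1,0],1]),"z",A.as_matrix()[:,2].round(4))
    if yaw is not None:
        best=[]
        for k in (0,np.pi):
            y=np.array([np.cos(yaw+k),np.sin(yaw+k),0]);z=np.array([0,0,-1.]);B=R.from_matrix(np.c_[np.cross(y,z),y,z])
            best.append((A.inv()*B).as_rotvec().round(4))
        print("turns",best)
    print("q",np.round(s["q"],3),"F",np.round(s["force"],2),"gap",s["finger_gap"],"ff",s["finger_force"],"t",s["time"],"pos",p.round(4))
E
python3 - <<'E'
from h import *
rel([.60,.17,.25],np.pi/2)
E
```

```text
shift [-491.9 -241.6  -18.8] tool y ang 1.1849724950195808 z [-1.e-04 -2.e-04 -1.e+00]
turns [array([-2.000e-04, -1.000e-04, -3.858e-01]), array([-1.0000e-04,  3.0000e-04,  2.7558e+00])]
q [ 1.183  0.353  1.634  0.     1.155 -0.002] F [0.03 0.22 0.44] gap 0.08555697140261552 ff 0.0 t 0.4 pos [0.2352 0.579  0.2312]
```

```bash
python3 -m handwheel '[-49,-24,-5,0,0,0,-49,-24,-5,0,0,0,-49,-24,-5,0,0,0,-49,-24,-5,0,0,0,-49,-24,0,0,0,0]' -1; python3 -m handwheel '[-49,-24,0,0,0,0,-49,-24,0,0,0,0,-49,-24,0,0,0,0,-49,-24,0,0,0,0,-49,-24,0,0,0,0]'; python3 -m handwheel '[0,0,0,0,0,-0.18,0,0,0,0,0,-0.18,0,0,0,0,0,0]'
python3 - <<'E'
from h import *
p=r.snapshot("wrist");save(p,"w1.png");print(np.array(p["T"]).round(3))
for t,z in (("key_bow",.062),("stopper_ball",.062)):
    for d in r.pinpoint(t,p)[:4]: print(t,d["score"],d["at"],atz(p,d["at"],z),atd(p,d["at"]))
rel([.60,.17,.25],np.pi/2)
E
```

```text
time: 1.02
eef_pos: [0.4183, 0.3745, 0.2519]
eef_rot: [0.602, 3.083, 0.002]
force: [0.2, 0.4, 0.5]
finger_gap: 0.0853
finger_force: 0.0
time: 1.65
eef_pos: [0.5999, 0.1709, 0.2514]
eef_rot: [0.602, 3.083, 0.0]
force: [0.3, 1.5, 0.5]
finger_gap: 0.0853
finger_force: 0.0
time: 2.02
eef_pos: [0.5989, 0.1721, 0.2512]
eef_rot: [-0.043, -3.141, 0.0]
force: [-1.0, 0.0, -0.2]
finger_gap: 0.0852
finger_force: 0.0
[[ 0.026 -0.95  -0.312  0.519]
 [ 1.     0.025  0.008  0.175]
 [ 0.001 -0.312  0.95   0.395]
 [ 0.     0.     0.     1.   ]]
key_bow 0.95 [374.9, 285.5] [0.68056745 0.22583539 0.062     ] [0.6740419  0.22378017 0.07540353]
key_bow 0.92 [238.0, 279.5] [0.67113776 0.09993812 0.062     ] [0.6666479  0.10214039 0.071792  ]
key_bow 0.88 [433.9, 166.5] [0.57204907 0.27303812 0.062     ] [0.56974438 0.26880857 0.07633031]
key_bow 0.63 [308.7, 207.9] [0.60504319 0.16703042 0.062     ] [0.5993022  0.16754581 0.08408478]
stopper_ball 0.77 [297.0, 47.7] [0.47815602 0.16205543 0.062     ] [0.48052394 0.162803   0.08152748]
shift [-1.3 -2.4  1.3] tool y ang 1.5416100871616878 z [ 1.e-04 -0.e+00 -1.e+00]
turns [array([-0.    ,  0.0001, -0.0292]), array([1.0000e-04, 0.0000e+00, 3.1124e+00])]
q [ 0.278  0.332  1.617 -0.     1.192 -1.264] F [0.02 0.   0.69] gap 0.08569679302793803 ff 0.0 t 2.175 pos [0.5988 0.1725 0.2513]
```

View pics/w1.png

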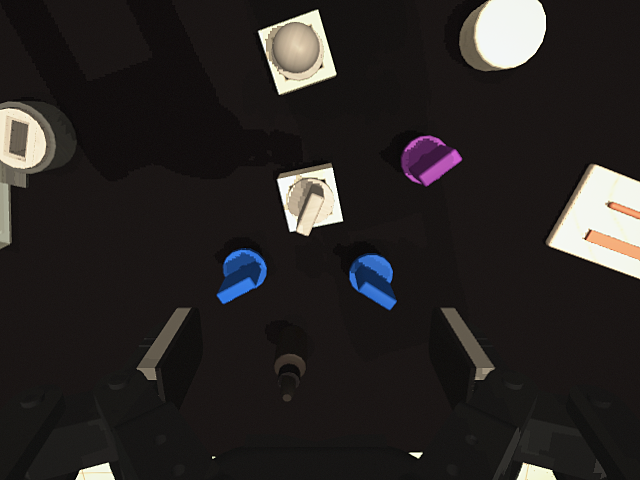

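The wrist view shows the steel key at (310,205) and the stopper at (297,47). I'll get the bow's centre and direction from the depth points, and the slot's direction from the top camera.

```bash
cat >> h.py <<'E'
def cloud(p):
    K=np.array(p["intrinsics"]);h,w=p["depth"].shape
    v,u=np.mgrid[:h,:w];x=(u-K[0,2])/K[0,0];y=(v-K[1,2])/K[1,1];a,b=x,y
    for _ in range(15):
        s=1+p["k1"]*(a*a+b*b);a,b=x/s,y/s
    d=p["depth"];T=np.array(p["T"])
    P=np.stack([a*d,-b*d,-d],-1)@T[:3,:3].T+T[:3,3];P[d<=0]=np.nan;return P
def rect(P,c,rad,z0,z1):
    m=(np.hypot(P[...,0]-c[0],P[...,1]-c[1])<rad)&(P[...,2]>z0)&(P[...,2]<z1)
    Q=P[m];(cx,cy),(w,h),a=cv2.minAreaRect((Q[:,:2]*1000).astype(np.float32))
    if w<h:a+=90
    print(len(Q),"c",round(cx,1),round(cy,1),"size",round(max(w,h),1),round(min(w,h),1),"long ang deg",round((a+90)%180-90,1),"z",np.percentile(Q[:,2],[5,50,95]).round(4));return m,Q
E
python3 - <<'E'
from h import *
for c in ("wrist","top","scene"):
    p=r.snapshot(c);P=cloud(p)
    print(c)
    for z in ((.078,.09),(.05,.09),(.032,.039),(.027,.031)):
        try: rect(P,(.605,.169),.035,*z)
        except Exception as e: print("none")
    # lock top, median z
    m=(np.hypot(P[...,0]-.54,P[...,1]+.09)<.024)&(P[...,2]>0.0)
    print("lock",m.sum(),np.percentile(P[m][:,2],[10,50,90]) if m.any() else "")
    if c=="top":
        f=p["frame"][220:290,395:485];cv2.imwrite("pics/lock.png",cv2.resize(f[...,::-1],None,fx=8,fy=8,interpolation=cv2.INTER_CUBIC))
E
```

```text
wrist
631 c 605.2 168.1 size 36.4 12.1 long ang deg -23.8 z [0.0809 0.0828 0.084 ]
802 c 605.1 168.1 size 36.6 12.2 long ang deg -23.8 z [0.0568 0.0825 0.0839]
1131 c 604.9 168.1 size 51.5 51.1 long ang deg 10.9 z [0.0323 0.0368 0.0381]
662 c 605.3 168.0 size 52.5 52.0 long ang deg 10.4 z [0.0291 0.0304 0.0309]
lock 1936 [0.02350993 0.03808695 0.03957867]
top
none
none
none
none
lock 0 
scene
171 c 606.8 166.7 size 35.9 12.0 long ang deg -24.2 z [0.0793 0.0818 0.0829]
362 c 607.6 166.4 size 37.6 12.1 long ang deg -24.1 z [0.0524 0.0767 0.0827]
504 c 608.4 166.1 size 49.4 48.1 long ang deg -81.6 z [0.0326 0.0365 0.0379]
311 c 605.8 167.8 size 55.0 53.6 long ang deg -80.7 z [0.0275 0.0301 0.0309]
lock 627 [0.02758815 0.03824342 0.03945201]
```

View pics/lock.png

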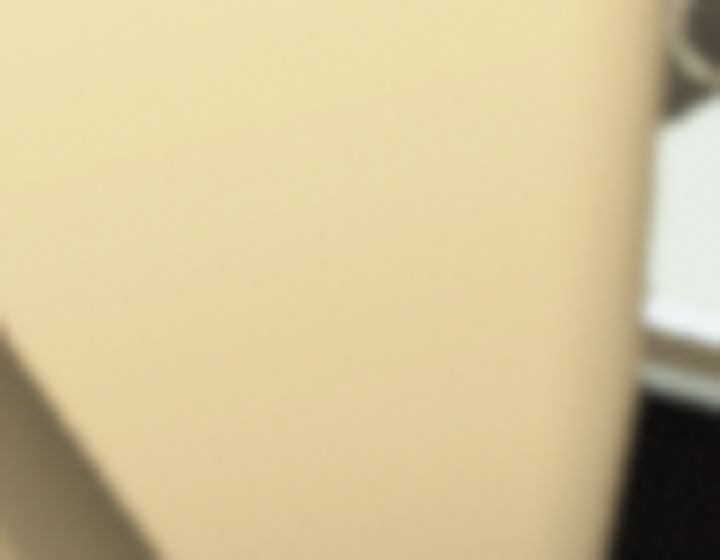

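```bash
python3 -m handwheel '[-6.5,-4.2,20,0,0,0,0,0,0,0,0,0.129,0,0,40,0,0,0.129,0,0,40,0,0,0.129,0,0,0,0,0,0]' -1 80
python3 - <<'E'
from h import *
rel([.6052,.1681,.046],np.deg2rad(66.2))
p=r.snapshot("wrist");P=cloud(p);rect(P,(.605,.169),.035,.075,.09)
E
```

```text
time: 2.95
eef_pos: [0.6027, 0.167, 0.1472]
eef_rot: [-0.642, -3.069, 0.005]
force: [-0.2, 0.1, 0.7]
finger_gap: 0.0859
finger_force: 0.0
shift [ -2.4   2.5 101.2] tool y ang 1.158296981989293 z [-0.007 -0.002 -1.   ]
turns [array([-0.0046, -0.0056,  0.0029]), array([ 0.0088, -0.0073, -3.1387])]
q [ 0.268  0.444  1.699 -0.     1.005 -0.89 ] F [-0.19  0.1   0.69] gap 0.0858865592216567 ff 0.0 t 2.95 pos [0.6027 0.167  0.1472]
1325 c 605.2 168.1 size 36.6 11.9 long ang deg -23.8 z [0.0804 0.0827 0.0838]
```

```bash
python3 -m handwheel '[0,0,40,0,0,0,0,0,30,0,0,0,0,0,0,0,0,0]' -1 80
python3 - <<'E'
from h import *
rel([.6052,.1681,.046],np.deg2rad(66.2))
E
```

```text
time: 3.38
eef_pos: [0.6048, 0.1677, 0.0808]
eef_rot: [-0.64, -3.074, 0.001]
force: [-0.6, 1.0, 0.1]
finger_gap: 0.0853
finger_force: 0.0
shift [-0.3  0.6 34.8] tool y ang 1.1600606386693901 z [-1.9e-03 -6.0e-04 -1.0e+00]
turns [array([-0.0013, -0.0015,  0.0047]), array([ 2.4000e-03, -2.0000e-03, -3.1369e+00])]
q [ 0.268  0.528  1.738 -0.     0.878 -0.892] F [-0.62  1.05  0.06] gap 0.08528686205585177 ff 0.0 t 3.375 pos [0.6048 0.1677 0.0808]
```

```bash
python3 -m handwheel '[0,0.5,20,0,0,0,0,0,14,0,0,0.005,0,0,0,0,0,0]' -1 80; python3 -m handwheel '[0,0,0,0,0,0,0,0,0,0,0,0,0,0,0,0,0,0,0,0,0,0,0,0,0,0,0,0,0,0]' 1 80
python3 - <<'E'
from h import *
rel([.6052,.1681,.046],np.deg2rad(66.2))
E
```

```text
time: 3.75
eef_pos: [0.6048, 0.1682, 0.0464]
eef_rot: [-0.651, -3.072, 0.001]
force: [0.8, 0.2, 0.3]
finger_gap: 0.0855
finger_force: 0.0
time: 4.38
eef_pos: [0.6057, 0.1685, 0.0477]
eef_rot: [0.651, 3.073, 0.0]
force: [-0.3, -0.3, 3.2]
finger_gap: 0.0111
finger_force: 78.0
shift [ 0.3 -0.5  1.7] tool y ang 1.1530458826066194 z [ 6.e-04  1.e-04 -1.e+00]
turns [array([ 0.0003,  0.0005, -0.0024]), array([ 7.0000e-04, -5.0000e-04,  3.1392e+00])]
q [ 0.269  0.573  1.751 -0.     0.817 -0.884] F [-0.31 -0.28  3.17] gap 0.011072734732406036 ff 78.02997708320618 t 4.375 pos [0.6057 0.1685 0.0477]
```

```bash
python3 -m handwheel '[0,0,-20,0,0,0,0,0,-30,0,0,0,0,0,-40,0,0,0,0,0,0,0,0,0]' 1 80
python3 - <<'E'
from h import *
rel([.61,-.03,.14],np.deg2rad(66.2))
p=r.snapshot("wrist");save(p,"w2.png")
E
```

```text
time: 4.88
eef_pos: [0.6077, 0.1691, 0.1416]
eef_rot: [0.65, 3.068, 0.005]
force: [-0.3, -0.0, -1.1]
finger_gap: 0.0112
finger_force: 77.9
shift [ -82.8 -181.     1.3] tool y ang 1.1529959459213528 z [ 0.0064  0.0018 -1.    ]
turns [array([ 0.0042,  0.0051, -0.0024]), array([ 0.008 , -0.0066,  3.1392])]
q [ 0.269  0.452  1.702  0.     0.982 -0.884] F [-0.26 -0.04 -1.14] gap 0.011202068080917948 ff 77.93846368789673 t 4.875 pos [0.6077 0.1691 0.1416]
```

View pics/w2.png

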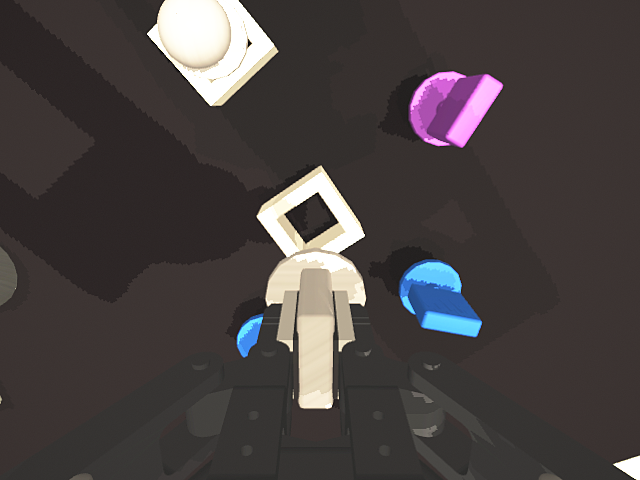

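The key is held upright between the fingers at (315,330), and its stand at (310,215) is empty. Now I'll carry it toward the lock.

```bash
python3 -m handwheel '[-21,-45,0,0,0,0,-21,-45,0,0,0,0,-21,-45,0,0,0,0,-20,-45,0,0,0,0,0,0,0,0,0,0]' 1 80;  python3 -m handwheel '[0,0,0,0,0,0]'
python3 - <<'E'
from h import *
p=r.snapshot("wrist");save(p,"w3.png");P=cloud(p);np.save("P3.npy",P)
for d in r.pinpoint("slot",p)[:3]: print(d["score"],d["at"],atz(p,d["at"],.038))
rel([.61,-.03,.14],np.deg2rad(66.2))
rect(P,r.read_state()["eef_pos"][:2],.04,.155,.2)
try: rect(P,(.54,-.09),.06,.0365,.041)
except Exception as e: print(e)
E
```

```text
time: 5.55
eef_pos: [0.6072, -0.0328, 0.1361]
eef_rot: [-0.657, -3.07, 0.001]
force: [0.5, 0.7, -1.7]
finger_gap: 0.0108
finger_force: 78.3
time: 5.68
eef_pos: [0.6076, -0.0296, 0.1365]
eef_rot: [-0.652, -3.071, -0.0]
force: [-0.1, 0.6, -1.6]
finger_gap: 0.0111
finger_force: 78.3
0.66 [178.2, 181.3] [ 0.54179722 -0.09226706  0.038     ]
shift [-2.4 -0.3 -3.2] tool y ang 1.1538693168335001 z [-1.e-03  3.e-04 -1.e+00]
turns [array([-0.0001, -0.0011, -0.0015]), array([-1.7000e-03,  2.0000e-04,  3.1401e+00])]
q [-0.05   0.43   1.75   0.     0.963 -1.204] F [ 1.    0.39 -1.33] gap 0.010918439095090342 ff 78.33217978477478 t 5.775 pos [ 0.6079 -0.0287  0.1368]
22238 c 607.5 -29.0 size 78.6 37.0 long ang deg 69.7 z [0.1624 0.1884 0.1981]
5799 c 539.7 -106.0 size 84.0 63.9 long ang deg -75.1 z [0.0371 0.0387 0.04  ]
```

View pics/w3.png

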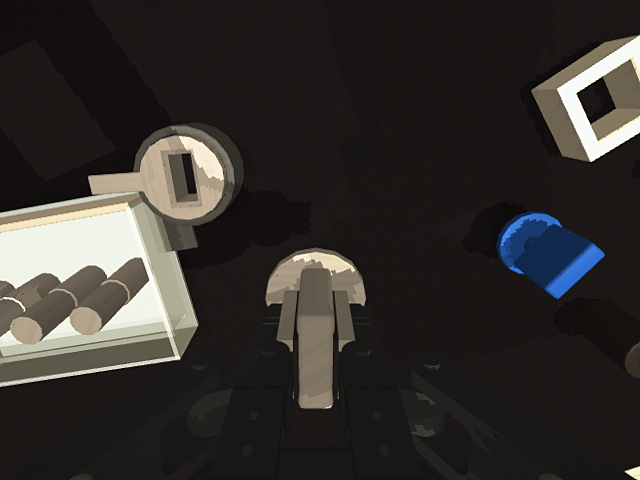

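The lock plug is at (183,175) with its slot at (183,178), and the tongue points left to (92,185). The key hangs upright at (315,330). I'll fit the slot and the held bow.

```bash
cat >> h.py <<'E'
def planar(p,z):
    K=np.array(p["intrinsics"]);T=np.array(p["T"]);v,u=np.mgrid[:480,:640];x=(u-K[0,2])/K[0,0];y=(v-K[1,2])/K[1,1];a,b=x,y
    for _ in range(15):
        s=1+p["k1"]*(a*a+b*b);a,b=x/s,y/s
    D=np.stack([a,-b,-np.ones_like(a)],-1)@T[:3,:3].T
    return T[:3,3]+D*((z-T[2,3])/D[...,2])[...,None]
def lock(p,c0=(.5418,-.0922),rad=.0225):
    P=cloud(p);G=planar(p,.038)
    m=(np.hypot(G[...,0]-c0[0],G[...,1]-c0[1])<rad)
    for zt in (.0372,.0355,.034,.03):
        h=(m&(P[...,2]<zt)).astype(np.uint8)
        n,l,st,_=cv2.connectedComponentsWithStats(h)
        if n<2: print("no hole");continue
        h=l==1+np.argmax(st[1:,4])
        (cx,cy),(w,hh),a=cv2.minAreaRect((G[h][:,:2]*1000).astype(np.float32))
        if w<hh:a+=90
        print("hole",zt,h.sum(),"c",round(cx,1),round(cy,1),"size",round(max(w,hh),1),round(min(w,hh),1),"ang",round((a+90)%180-90,1),"mean",(G[h][:,:2].mean(0)*1000).round(1))
E
python3 - <<'E'
from h import *
p=r.snapshot("wrist");lock(p)
P=cloud(p);s=r.read_state();e=np.array(s["eef_pos"])
for z in (.027,.029,.031,.033): rect(P,e[:2],.021,e[2]+z,e[2]+.038)
m,Q=rect(P,e[:2],.04,.155,.2)
# plug+housing top circle: boundary of z .032-.042 excluding tongue
G=P[(np.hypot(P[...,0]-.5418,P[...,1]+.0922)<.04)&(P[...,2]>.0325)&(P[...,2]<.0355)]
print(len(G), cv2.minEnclosingCircle((G[:,:2]*1000).astype(np.float32)))
t=P[(np.hypot(P[...,0]-.5418,P[...,1]+.0922)<.062)&(np.hypot(P[...,0]-.5418,P[...,1]+.0922)>.036)&(P[...,2]>.034)&(P[...,2]<.041)&(P[...,0]<.56)]
print(len(t),t.mean(0),np.cov(t[:,:2].T)*1e6)
rel(e)
E
```

```text
hole 0.0372 1406 c 540.6 -89.2 size 34.0 18.5 ang -20.2 mean [540.5 -88.8]
hole 0.0355 1090 c 540.7 -88.5 size 30.5 15.5 ang -20.9 mean [540.6 -88.2]
hole 0.034 1016 c 540.8 -88.2 size 29.6 13.7 ang -19.8 mean [540.6 -87.9]
hole 0.03 878 c 540.7 -87.3 size 28.7 12.1 ang -19.7 mean [540.5 -87.1]
5053 c 607.2 -25.6 size 34.4 34.4 long ang deg -77.1 z [0.1655 0.1718 0.1745]
4721 c 607.3 -25.5 size 34.3 34.2 long ang deg 12.3 z [0.1673 0.1719 0.1745]
4366 c 607.3 -25.5 size 34.3 34.1 long ang deg 12.1 z [0.1692 0.1719 0.1746]
4033 c 607.4 -25.5 size 34.2 34.1 long ang deg 12.0 z [0.1708 0.172  0.1746]
22109 c 607.9 -28.0 size 78.8 36.6 long ang deg 62.5 z [0.1625 0.1886 0.1981]
2172 ((542.6597290039062, -94.241455078125), 37.51334762573242)
1023 [ 0.53132393 -0.13620725  0.03864294] [[97.14789912  1.26193749]
 [ 1.26193749 50.60220906]]
shift [0. 0. 0.] tool y ang 1.154271823067909 z [-7.e-04  2.e-04 -1.e+00]
q [-0.05   0.43   1.749  0.     0.963 -1.204] F [-0.33 -0.39 -0.68] gap 0.011315570920072971 ff 78.33210825920105 t 5.825 pos [ 0.608  -0.0286  0.1369]
```

```bash
python3 -m handwheel '[18.4,-41,0,0,0,0,18.4,-41.3,0,0,0,0,0,0,15,0,0,-0.064,0,0,15,0,0,0,0,0,0,0,0,0]' 1 80
python3 - <<'E'
from h import *
p=r.snapshot("wrist");save(p,"w4.png")
rel([.541,-.089,.0557],np.deg2rad(69.8))
P=cloud(p);s=r.read_state();e=np.array(s["eef_pos"]);A=R.from_rotvec(s["eef_rot"]).as_matrix()
L=(P-e)@A
m=(abs(L[...,1])<.004)&(abs(L[...,0])<.03)&(L[...,2]<-.031)&(L[...,2]>-.0365)
print(m.sum(),np.percentile(L[m][:,0],[1,50,99]))
lock(p)
E
```

```text
time: 6.45
eef_pos: [0.5407, -0.0891, 0.106]
eef_rot: [-0.553, -3.09, -0.0]
force: [0.4, 0.3, -0.5]
finger_gap: 0.011
finger_force: 78.7
shift [ 0.2  0.2 51. ] tool y ang 1.217108920757172 z [-1.3e-03  3.0e-04 -1.0e+00]
turns [array([-0.0002, -0.0013, -0.0011]), array([-2.1000e-03,  3.0000e-04,  3.1405e+00])]
q [-0.166  0.39   1.901  0.     0.852 -1.383] F [ 0.21  0.07 -1.57] gap 0.010850511964539226 ff 78.71744513511658 t 6.5 pos [ 0.5412 -0.0893  0.1067]
2397 [-0.01620224  0.00301706  0.01859853]
hole 0.0372 709 c 532.1 -85.9 size 17.5 15.4 ang 69.8 mean [532.  -85.9]
hole 0.0355 550 c 532.4 -86.2 size 14.9 14.1 ang 72.3 mean [532.4 -86. ]
hole 0.034 539 c 532.9 -86.2 size 13.7 13.1 ang -20.2 mean [532.4 -86. ]
hole 0.03 539 c 532.9 -86.2 size 13.7 13.1 ang -20.2 mean [532.4 -86. ]
```

View pics/w4.png

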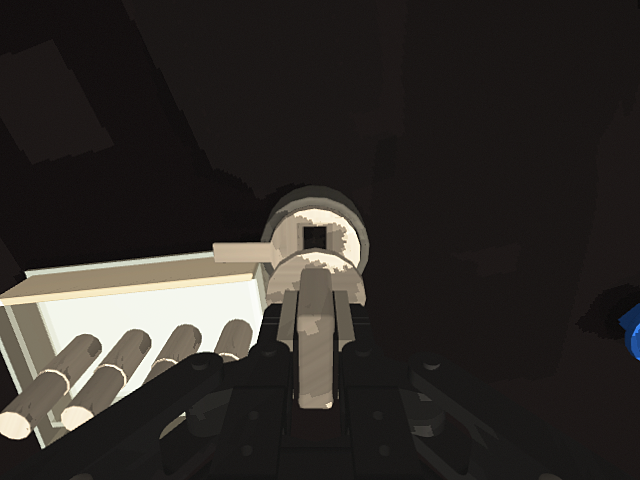

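The slot's visible end at (315,237) sits centred under the key's blade line. Lowering now.

```bash
python3 -m handwheel '[-0.8,0,15,0,0,0,0,0,12,0,0,0,0,0,8,0,0,0,0,0,5,0,0,0,0,0,0,0,0,0]' 1 80
python3 - <<'E'
from h import *
s=r.read_state();print(s["moment"])
rel([.5418,-.0895,.0557],np.deg2rad(69.8))
E
```

```text
time: 7.12
eef_pos: [0.5418, -0.0904, 0.0669]
eef_rot: [-0.553, -3.092, -0.0]
force: [-0.6, 0.4, -0.6]
finger_gap: 0.011
finger_force: 78.8
[ 0.03199791  0.01956933 -0.02402149]
shift [ 0.3  0.8 11.2] tool y ang 1.2168861341248984 z [-6.e-04  1.e-04 -1.e+00]
turns [array([-0.0001, -0.0006, -0.0014]), array([-1.0000e-03,  2.0000e-04,  3.1402e+00])]
q [-0.168  0.451  1.921  0.     0.77  -1.385] F [-0.57  0.38 -0.61] gap 0.010973804268587064 ff 78.75364065170288 t 7.125 pos [ 0.5418 -0.0904  0.0669]
```

```bash
python3 -m handwheel '[0,0,5,0,0,0,0,0,4,0,0,0,0,0,2,0,0,0,0,0,1,0,0,0,0,0,0,0,0,0]' 1 80
python3 - <<'E'
from h import *
s=r.read_state();print(s["moment"])
rel([.5418,-.0895,.0557],np.deg2rad(69.8))
E
```

```text
time: 7.75
eef_pos: [0.5419, -0.0903, 0.0556]
eef_rot: [-0.553, -3.092, 0.0]
force: [-2.6, 0.3, 4.2]
finger_gap: 0.0113
finger_force: 79.7
[0.02393753 0.43732902 0.01639676]
shift [ 0.4  0.8 -0.1] tool y ang 1.2170246140669785 z [-2.e-04 -0.e+00 -1.e+00]
turns [array([-0.0001, -0.0002, -0.0012]), array([-3.0000e-04,  1.0000e-04,  3.1404e+00])]
q [-0.168  0.469  1.926 -0.     0.747 -1.385] F [-2.61  0.31  4.19] gap 0.011285296456448077 ff 79.70859289169312 t 7.75 pos [ 0.5419 -0.0903  0.0556]
```

Contact comes at exactly the home height. Press a little more, then turn clockwise (+tool z).

```bash
python3 -m handwheel '[0,0,1,0,0,0.1,0,0,0,0,0,0.1,0,0,0,0,0,0.12,0,0,0,0,0,0.12,0,0,0,0,0,0.12]' 1 100; python3 -m handwheel '[0,0,0,0,0,0.12,0,0,0,0,0,0.12,0,0,0,0,0,0.12,0,0,0,0,0,0.12,0,0,0,0,0,0]'
python3 - <<'E'
from h import *
s=r.read_state();print(s["moment"])
rel([.5418,-.0895,.0557],np.deg2rad(69.8))
E
```

```text
time: 8.38
eef_pos: [0.5418, -0.0906, 0.0556]
eef_rot: [-1.391, -2.817, 0.001]
force: [-7.0, -0.4, 17.3]
finger_gap: 0.0105
finger_force: 98.6
time: 9.0
eef_pos: [0.5415, -0.0906, 0.0556]
eef_rot: [-2.018, -2.407, 0.001]
force: [-8.2, -1.2, 18.5]
finger_gap: 0.0111
finger_force: 98.7
[-0.26629465  1.41512726 -0.07129696]
shift [ 1.   0.5 -0.1] tool y ang 0.17545670531858704 z [-9.e-04 -4.e-04 -1.e+00]
turns [array([-1.0000e-03, -3.0000e-04, -1.0428e+00]), array([-3.0000e-04,  1.1000e-03,  2.0988e+00])]
q [-1.680e-01  4.690e-01  1.927e+00 -1.000e-03  7.470e-01 -3.430e-01] F [-8.24 -1.22 18.51] gap 0.01107388796562095 ff 98.74533176422119 t 9.0 pos [ 0.5415 -0.0906  0.0556]
```

```bash
python3 -m handwheel '[0,0,0,0,0,0.1,0,0,0,0,0,0.1,0,0,0,0,0,0.1,0,0,0,0,0,0.1,0,0,0,0,0,0]'
python3 - <<'E'
from h import *
s=r.read_state();print(s["moment"])
rel([.5418,-.0895,.0557])
p=r.snapshot("scene");save(p,"s2.png")
f=p["frame"][240:360,100:260];cv2.imwrite("pics/s2c.png",cv2.resize(f[...,::-1],None,fx=5,fy=5,interpolation=cv2.INTER_CUBIC))
E
```

```text
time: 9.62
eef_pos: [0.5412, -0.0906, 0.0556]
eef_rot: [-2.456, -1.958, 0.002]
force: [-9.3, -1.3, 19.8]
finger_gap: 0.0108
finger_force: 98.9
[-0.14851665  1.57706971 -0.10761037]
shift [ 1.2  0.3 -0.1] tool y ang -0.22429379837776067 z [-1.4e-03 -3.0e-04 -1.0e+00]
q [-1.680e-01  4.680e-01  1.927e+00 -1.000e-03  7.480e-01  5.700e-02] F [-9.31 -1.26 19.79] gap 0.010767327628420397 ff 98.92109155654907 t 9.625 pos [ 0.5412 -0.0906  0.0556]
```

View pics/s2c.png

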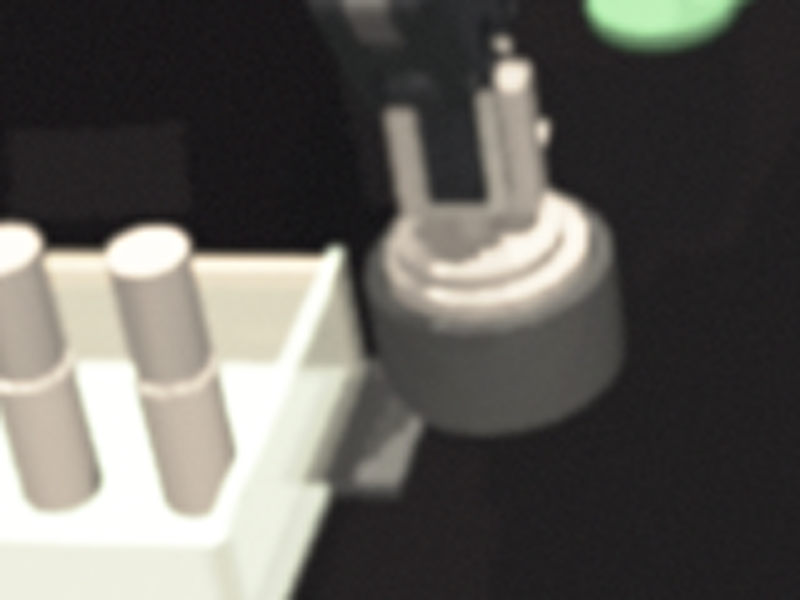

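The collar rests on the plug, and the tongue no longer shows in front of the tray. I'll keep turning to the stop while watching the moment.

```bash
for i in 1 2; do python3 -m handwheel '[0,0,0,0,0,0.07,0,0,0,0,0,0.07,0,0,0,0,0,0]'>/dev/null
python3 - <<'E'
from h import *
s=r.read_state();print(s["moment"]);rel([.5412,-.0905,.0557])
E
done
```

```text
[-0.03720799  0.84399274 -0.03081997]
shift [-0.3 -1.1 -0.1] tool y ang -0.36395168128990996 z [ 8.e-04 -4.e-04 -1.e+00]
q [-0.168  0.469  1.926 -0.     0.746  0.196] F [-4.270e+00 -1.000e-02  1.523e+01] gap 0.01099546612283073 ff 98.19733500480652 t 10.05 pos [ 0.5423 -0.0906  0.0556]
[ 0.24274053  0.77407548 -0.06503445]
shift [-0.8 -1.2 -0.1] tool y ang -0.5039819681999665 z [ 1.3e-03 -1.0e-04 -1.0e+00]
q [-0.168  0.469  1.926  0.     0.746  0.336] F [-3.91  1.06 13.96] gap 0.011077702916430015 ff 98.06837439537048 t 10.425 pos [ 0.5426 -0.0904  0.0556]
```

```bash
cat >> h.py <<'E'
def tongue(P,c=(.5406,-.0892)):
    rr=np.hypot(P[...,0]-c[0],P[...,1]-c[1]);m=(rr>.036)&(rr<.056)&(P[...,2]>.030)&(P[...,2]<.044)
    a=np.rad2deg(np.arctan2(P[...,1]-c[1],P[...,0]-c[0]))[m]
    h,_=np.histogram(a%360,36,(0,360));print("tongue hist",[(i*10,int(n)) for i,n in enumerate(h) if n>10])
    k=np.argmax(h)*10+5;b=(a-k+180)%360-180;b=b[abs(b)<25];print("ang",k+np.median(b),"circ-mean",k+b.mean())
E
python3 - <<'E'
from h import *
tongue(np.load("P3.npy"))
for c in("wrist","scene"):
    p=r.snapshot(c);tongue(cloud(p))
    if c=="wrist":save(p,"w5.png")
E
```

```text
tongue hist [(240, 302), (250, 316), (260, 207), (270, 196), (280, 156), (290, 202), (300, 195)]
ang 255.09259283969226 circ-mean 258.3189629347501
tongue hist [(150, 160), (160, 680), (170, 199), (280, 20), (290, 422), (300, 467)]
ang 165.2652202086758 circ-mean 165.28501260572807
tongue hist [(260, 15), (270, 70), (280, 24), (290, 38), (300, 31)]
ang 274.82426347138704 circ-mean 280.26313929247345
```

View pics/w5.png

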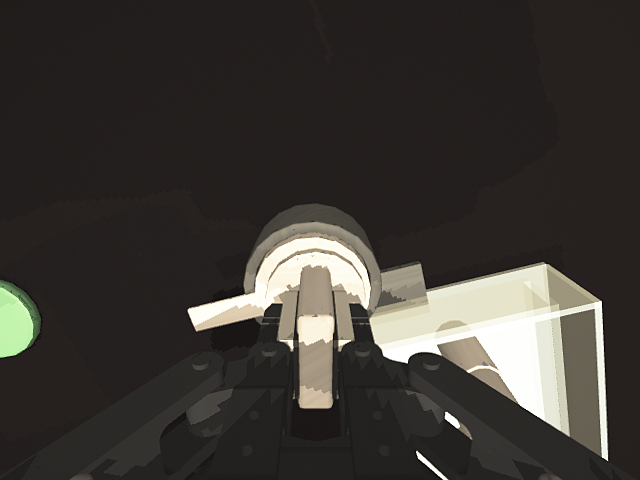

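The tongue at (225,312) now points away from the tray, at 165°, about 85° round from its start. I'll nudge the turn on toward the stop.

```bash
for i in 1 2; do python3 -m handwheel '[0,0,0,0,0,0.05,0,0,0,0,0,0]'>/dev/null
python3 - <<'E'
from h import *
s=r.read_state();print(s["moment"]);rel([.5412,-.0905,.0557]);tongue(cloud(r.snapshot("wrist")))
E
done
```

```text
[0.52315615 0.81477584 0.02411626]
shift [-1.  -0.8 -0.1] tool y ang -0.5536367178264394 z [ 8.e-04  3.e-04 -1.e+00]
q [-1.680e-01  4.690e-01  1.926e+00  1.000e-03  7.460e-01  3.860e-01] F [-4.21  3.49 14.89] gap 0.01073830223168307 ff 98.24877262115479 t 10.775 pos [ 0.5424 -0.0901  0.0556]
tongue hist [(150, 151), (160, 680), (170, 197), (280, 104), (290, 453), (300, 455)]
ang 165.15496594217052 circ-mean 165.30438222378496
[0.85506541 0.96896316 0.05031307]
shift [-1.1 -0.3 -0.1] tool y ang -0.6037165793682184 z [ 2.e-04  7.e-04 -1.e+00]
q [-1.670e-01  4.690e-01  1.926e+00  1.000e-03  7.470e-01  4.360e-01] F [-5.35  4.92 16.82] gap 0.010894765823760592 ff 98.45507383346558 t 11.075 pos [ 0.5421 -0.0898  0.0556]
tongue hist [(150, 157), (160, 673), (170, 192), (280, 197), (290, 441), (300, 457)]
ang 165.2737823091457 circ-mean 165.31996131023092
```

The tongue stays at 165.3° while the side force rises, so the plug is at its stop. I'll relieve the twist, open part-way and lift straight up.

```bash
python3 -m handwheel '[0.5,0,-0.7,0,0,-0.08,0,0,0,0,0,0,0,0,0,0,0,0]' 1 40;  python3 -m handwheel '[0,0,0,0,0,0,0,0,0,0,0,0,0,0,0,0,0,0,0,0,0,0,0,0]' 0.2 40
python3 - <<'E'
from h import *
rel([.5412,-.0905,.0557])
E
python3 -m handwheel '[0,0,-10,0,0,0,0,0,-25,0,0,0,0,0,-40,0,0,0,0,0,-40,0,0,0,0,0,0,0,0,0]' 0.2
python3 - <<'E'
from h import *
p=r.snapshot("wrist");save(p,"w6.png");P=cloud(p);tongue(P);rect(P,(.541,-.09),.035,.055,.1);rel([.54,-.09,.2])
for d in r.pinpoint("key_bow",p)[:2]: print(d["score"],d["at"],atz(p,d["at"],.07))
E
```

```text
time: 11.5
eef_pos: [0.5424, -0.0899, 0.0556]
eef_rot: [2.721, 1.571, 0.0]
force: [-3.8, 1.1, 8.5]
finger_gap: 0.0107
finger_force: 97.3
time: 12.0
eef_pos: [0.5423, -0.0899, 0.0549]
eef_rot: [-2.72, -1.571, 0.0]
force: [0.4, -0.4, 0.5]
finger_gap: 0.0342
finger_force: 0.0
shift [-1.  -0.7 -0.8] tool y ang -0.5231287122879492 z [-0.  0. -1.]
q [-0.167  0.47   1.926  0.     0.746  0.356] F [ 0.39 -0.37  0.54] gap 0.03422169282081573 ff 0.0 t 12.0 pos [ 0.5423 -0.0899  0.0549]
time: 12.62
eef_pos: [0.5445, -0.0903, 0.1738]
eef_rot: [2.717, 1.569, 0.008]
force: [-0.3, -0.5, -0.4]
finger_gap: 0.0338
finger_force: 0.0
tongue hist [(150, 58), (160, 273), (170, 85), (260, 73), (270, 126), (280, 99), (290, 123), (300, 118)]
ang 165.37409471441933 circ-mean 165.46026229754696
1296 c 542.1 -89.4 size 36.3 12.0 long ang deg 59.8 z [0.0657 0.0906 0.0918]
shift [ -1.5  -2.8 -28.2] tool y ang -0.523115258993402 z [ 3.5e-03 -6.0e-04 -1.0e+00]
q [-0.167  0.303  1.852  0.     0.982  0.356] F [-0.44 -0.85 -0.36] gap 0.034512928913599965 ff 0.0 t 12.675 pos [ 0.5432 -0.0901  0.1718]
0.79 [312.8, 232.3] [ 0.54324313 -0.08967957  0.07      ]
```

View pics/w6.png

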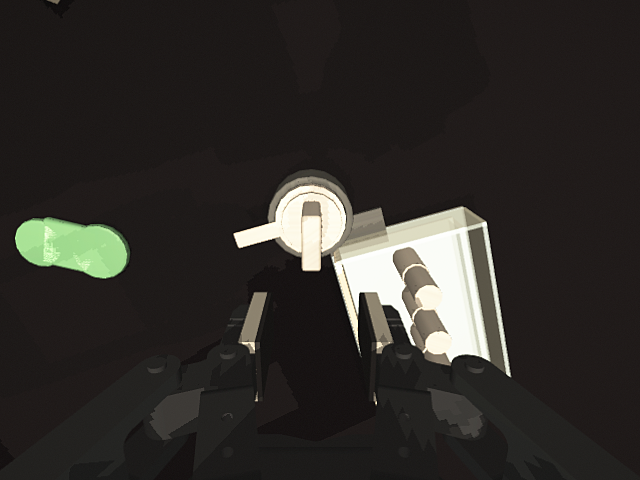

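The key stands upright and home in the lock: its bow top is 8 mm higher than it was in the stand, as it should be. The tongue is at 165°, clear of the tray, and the gripper is free.

```bash
python3 -c "
from rig import r
print(r.finish_job())"
```

```text
the job is handed in; nothing more can be done
None
```

The job is handed in, with no verdict returned: the steel key stands released and fully home in the lock, the plug is turned clockwise to its stop with the tongue clear of the tray front, and the stopper was left untouched (about 13 s used).

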